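# Line up the traverser and roll the van onto the siding

## Task

The goods van stands on the far track of the traverser's sliding deck. With your fingertips, push the deck at the middle of its near edge, away from you along its runners until you feel it drop fully into its locating notches, in line with the siding; then gently push the van by its end along the rails until all of it stands on the siding, clear of the deck. Push only: pinch, lift or carry nothing, keep the van on its rails, leave the deck in its notches and leave the things lying on the bench alone.

Things in the scene. Friction and masses are not known exactly. Their poses are not given: they have to be found in the camera images.
- traverser: Fixed plywood traverser base and siding. Origin: its underside, below the middle of the seated deck; top at z 12 mm. x: away from the robot, the way the deck travels; y: left along the tracks; z up. Two wooden runners along x, middles at y -85 and 85 mm, 20 mm wide, x -160 to 105 mm, tops at z 26 mm, each with two notches 6 mm deep; low stops (z 35 mm) at the runner ends.
- siding (a point): At rail-top level, middle of the siding track, at its right-hand end, in the traverser's frame at x 36, y 121, z 48 mm, 3 mm beyond the seated deck's left end. Axes as the traverser's. The raised siding track runs from here along +y for 299 mm; the beam of its buffer stop faces the van at y 266 mm, leaving 40 mm more than the van's length.
- deck: Loose plywood deck, 0.6 kg, 236 mm long in y, with two tracks along y, middles at x -40 mm (empty) and 36 mm (van); rail tops at z 29 mm. Origin: below its middle at the foot of its battens. Sliding on the runners (friction 1 to 3 N) it lies at z 26 mm in the traverser's frame; at x -3 to 0 mm there it drops to z 20 mm and the far notch walls stop it. Side play 1 mm.
- deck_lip (a point): Middle of the outer (near) face of the wooden lip along the deck's near edge: the place to push, towards +x, near its middle (pushed far off it, the deck racks in its runners). The face is 236 mm wide in y and reaches 10.5 mm above and below this point. In the deck's frame this point is at x -83, y 0, z 20.5 mm.
- goods_van: Loose brown goods van, grey roof, 0.35 kg, 72 mm wide, 82 mm high, standing along the deck's far track. Origin: midway between its wheels, 1 mm below the rail tops; y along its length, z up. Flat end walls at y -100 and 100 mm, z 17 to 78, 62 mm wide; its buffers and buffer beams reach to y -111 and 111 mm at z 20 to 29. It runs on the rails with about 1 N of friction and does not coast far.
- wheelset: Loose gauge-0 wheelset lying on the bench in front of the siding, 48 mm long, wheels 24 mm; origin under its middle. Not part of the job.
- solder_reel: Loose reel of solder wire with blue flanges, 61 by 63 mm, 50 mm high, standing on the front of the bench; origin under its middle. Not part of the job.
- screwdriver: Loose red-handled screwdriver, 196 mm long (y), 21 mm thick, on the front of the bench; origin under its middle. Not part of the job.
- glue_weight: Loose dark slate block, 56 by 96 by 19 mm, on the front of the bench; origin under its middle. Not part of the job.

How it is judged (in metres and radians):
On the way:
1. the deck has dropped into its notches with the van still on it (x of deck in the frame of traverser between -0.0055 and 0.0025 m and z of deck in the frame of traverser below 0.0215 m and angle between the x axis of deck and the x axis of traverser, either way round below 0.03 rad and angle between deck's own z axis and vertical below 0.02 rad and y of goods_van in the frame of traverser between -0.03 and 0.03 m), for 0.3 s.
At the end, for the whole second after the job is handed in: The deck lies level in its notches (6 mm below its sliding height, within 1.5 mm) and the van stands still and straight on the siding's rails, its whole length past the end of the deck, within 4 mm of the middle of the track (x of deck in the frame of traverser between -0.0055 and 0.0025 m and z of deck in the frame of traverser below 0.0215 m and angle between the x axis of deck and the x axis of traverser, either way round below 0.03 rad and angle between deck's own z axis and vertical below 0.02 rad and y of goods_van in the frame of traverser between 0.229 and 0.3 m and x of goods_van in the frame of traverser between 0.032 and 0.04 m and z of goods_van in the frame of traverser between 0.045 and 0.0495 m and angle between the y axis of goods_van and the y axis of traverser, either way round below 0.03 rad and angle between goods_van's own z axis and vertical below 0.03 rad and linear speed of each of goods_van, deck below 0.01 m/s); the robot touches nothing.
It fails at once if the deck is lifted more than 8 mm off its runners (z of deck in the frame of traverser above 0.034 m).
It fails at once if the van is lifted more than 8 mm off the rails or tipped (z of goods_van in the frame of traverser above 0.0625 m or angle between goods_van's own z axis and vertical above 0.15 rad).
It fails at once if the van is pinched or rammed: the fingers press on it with more than 35 N (contact force between the fingers and goods_van above 35 N).
It fails at once if a thing lying on the bench is moved more than 15 mm (distance of any of wheelset, solder_reel, screwdriver, glue_weight from where it was at the start of the episode above 0.015 m).
It also fails if it takes over 58 s, if anything falls off the work surface, if the arm or the gripper's body presses on something with over 40 N, if the wrist force passes 120 N, or if a joint passes its speed limit or range.

## Robot

A 6-joint arm with a two-finger parallel gripper is mounted at the origin on a cart in front of the work surface, level with it; the furniture and walls round the work are solid. World frame = base frame: x ahead of the robot, y to its left, z up, the work surface at z = 0. Lengths are in mm, angles in degrees, forces in N, time in s.
With the tool pointing down it reaches from about 300 to 850 mm from the base axis. Payload 4.2 kg.
Tool frame: the origin (TCP) lies midway between the tips of the shut fingers; the grasp point (between the pads) lies 19 mm behind it; z points along the fingers, y is the line along which they close (so a half turn about z gives the same grasp; the last joint's range is limited). The gripper opens to 91 mm and grips with 3 to 60 N. Pads are 32 mm wide; open, the fingers measure 118 mm over their backs; the gripper's body (76 mm by 178 mm) begins 60 mm behind the grasp point.
Start: joints at [68.411, 18.312, 89.639, -0, 72.044, -1.146], TCP at [200.838, 538.802, 213.976] pointing down, gripper open.
Joint ranges: [-177.97, 177.97], [-48.28, 115.42], [12.27, 149.76], [-77.06, 257.06], [2.81, 150.46], [-146.56, 146.56]. Speed limits (degrees/s): [147.25, 147.25, 180, 180, 180, 180].

## Interface

Orientations are given as [roll, pitch, yaw] about the fixed x, y, z axes, in that order (R = Rz(yaw) Ry(pitch) Rx(roll)).
In Python, from workcell import env gives the robot as it stands.
- The arm moves only by the shell command python3 -m jog 'ROWS' [FORCE]. ROWS is a JSON object of lists of equal length, an entry for each row: "jaw": the finger opening in mm, from 0 to 91.2; "slide": the shift along the tool's x, y, z in units of 30 mm (1.0 is 30 mm), a list of three; "spin": the turn about the tool's z in units of 8 degrees (1.0 is 8 degrees). In form: {"jaw": [jaw, ...], "slide": [[dx, dy, dz], ...], "spin": [spin, ...]}. A call has 1 to 10 rows; each row shifts and turns the commanded pose from where the row before left it, along the tool's axes as they then stand; what a row does not reach is not made up. A row lasts 1/10 s, in which the tool goes at most 50 mm and 8.59 degrees, less where a joint would pass 70% of its speed; a pose out of reach is approached as far as the arm can. A call is refused whole if a number of a shift passes 1 or a number of a turn 1, either way. A call with a gripper value outside its range is refused whole. The fingers move at their own pace and stop on an object; FORCE is the grip in N (left out, the last holds). Time passes only in rows, so rows that do not move let the fingers close. It gives the time, the measured TCP pose, the force, the opening and the grip force at its end, in the units of the state.
- env.state(): the state, without advancing time (a new reading comes with each control period).
- env.grab_frame(name): name is "scene" or "side" or "wrist"; returns the picture (384x512x3 uint8, red, green, blue); there is no depth.
- env.camera_model(name): a dict with "fx", "fy", "cx", "cy" (pixels), "camera_from_world" (4x4, takes a point from world to camera coordinates). Camera axes: x right, y up, looking along -z (the intrinsics and any distortion apply to the point x, -y, -z); pixel columns grow to the right and rows downward; lengths in mm; the calibration is good to about 2 mm. A picture is of the moment at which its call begins: read the wrist's pose just before it. camera_model takes no time and is no camera call; for the wrist camera it gives the pose at the moment of the call.
- env.job_done(): hands the job in; it is judged then, once.
The state is a dict: "time_s": time; "qpos": joint angles; "qvel": joint speeds; "effort": joint torques, N m; "ee_pos": TCP position; "ee_rot": TCP orientation; "force": force on the tool from outside, world axes, zero at the start; "torque": the same for the moment, N m; "gripper_width": finger opening in mm; "gripper_force": force on a finger pad.
Only numpy, scipy, OpenCV 4.12 (cv2) and the standard library are available. Lean on these libraries where they do the work, as an engineer would, in place of code of your own. Each camera call takes 0.05 s, during which the arm holds its last target. There are 200 camera calls.

## Working session

There is one attempt and no reset: what is moved stays moved. The work goes in short steps, Python scripts to look and compute and a shell command to move; the robot and the scene stay as the last step left them, time stands still between calls to the robot, and variables do not carry over. Pictures are saved under pics/ and viewed, at most 10 in all, crops included, and the job is handed in when it is done.

```bash
ls; mkdir -p pics; python3 - <<'E'
from workcell import env
import cv2,json
s=env.state();print(s['time_s'],s['ee_pos'],s['ee_rot'],s['gripper_width'],s['force'])
for n in("scene","side"):
    im=env.grab_frame(n);cv2.imwrite(f'pics/{n}0.png',im[:,:,::-1])
    m=env.camera_model(n);print(n,m)
E
```

```text
pics
0.0 [200.65641408 538.31418257 213.12674639] [-1.79897900e+02  4.31650193e-04  1.59558193e+02] 91.07181763504772 [ 0.4037586  -0.25849897 -0.77843048]
scene {'fx': 372.71883456679905, 'fy': 372.71883456679905, 'cx': 253.0370626973216, 'cy': 188.0309909117616, 'camera_from_world': array([[ 8.36371400e-01, -5.47721761e-01, -2.19943891e-02,
        -3.63484666e+02],
       [ 3.13270821e-01,  4.44668672e-01,  8.39125238e-01,
        -2.71526650e+02],
       [-4.49826938e-01, -7.08710551e-01,  5.43493405e-01,
        -7.47796200e+02],
       [ 0.00000000e+00,  0.00000000e+00,  0.00000000e+00,
         1.00000000e+00]])}
side {'fx': 362.3878680161792, 'fy': 362.3878680161792, 'cx': 248.27114189463035, 'cy': 192.7859486025487, 'camera_from_world': array([[-9.99551873e-01, -2.43313341e-02,  1.74367511e-02,
         4.92190376e+02],
       [ 2.56620807e-02, -3.96614261e-01,  9.17626605e-01,
        -2.22960838e+01],
       [-1.54114154e-02,  9.17662854e-01,  3.97060920e-01,
        -1.14463834e+03],
       [ 0.00000000e+00,  0.00000000e+00,  0.00000000e+00,
         1.00000000e+00]])}
```

View pics/scene0.png

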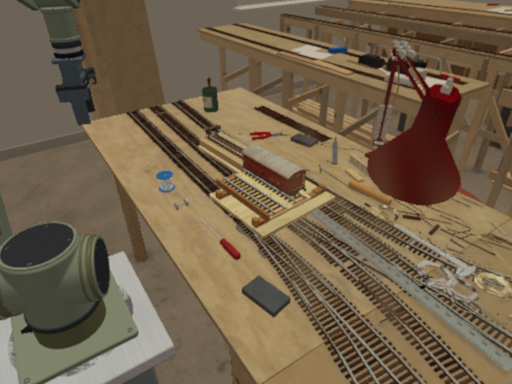

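View pics/side0.png

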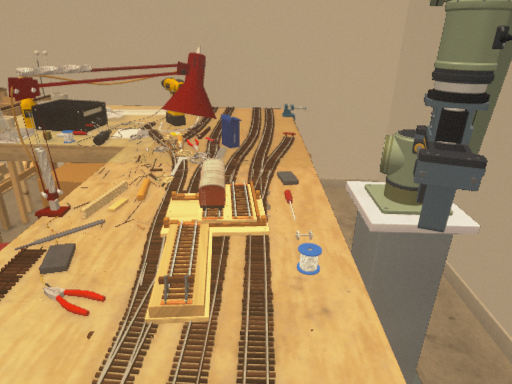

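```bash
cat > h.py <<'E'
import numpy as np
from workcell import env
def ray(n,u,v):
    m=env.camera_model(n);T=np.array(m['camera_from_world']);R=T[:3,:3]
    d=R.T@np.array([(u-m['cx'])/m['fx'],-(v-m['cy'])/m['fy'],-1.]);return -R.T@T[:3,3],d
def onz(n,u,v,z):
    c,d=ray(n,u,v);return (c+d*(z-c[2])/d[2]).round(1)
def proj(n,p):
    m=env.camera_model(n);q=np.array(m['camera_from_world'])@np.append(p,1)
    return np.array([m['cx']+m['fx']*q[0]/-q[2],m['cy']+m['fy']*q[1]/q[2]]).round(1)
E
python3 - <<'E'
import cv2
a=cv2.imread('pics/scene0.png')[130:240,150:340];b=cv2.imread('pics/side0.png')[150:325,140:280]
cv2.imwrite('pics/scc.png',cv2.resize(a,None,fx=4.2,fy=4.2,interpolation=2))
cv2.imwrite('pics/sic.png',cv2.resize(b,None,fx=3.4,fy=3.4,interpolation=2))
E
```

```text
(no output)
```

View pics/scc.png

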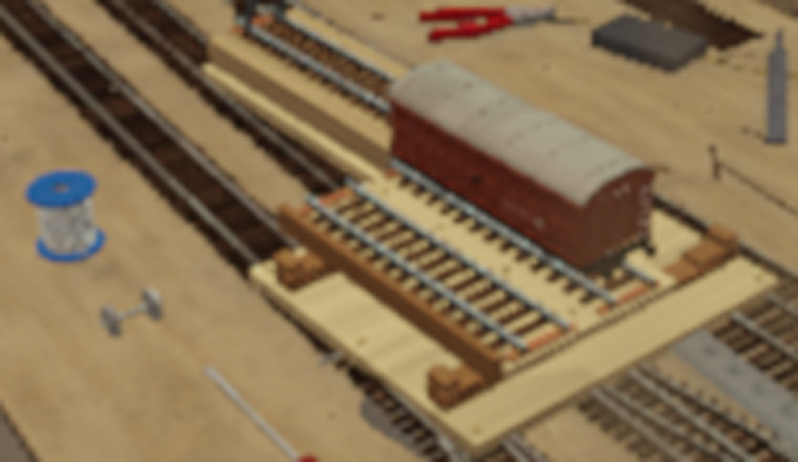

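View pics/sic.png

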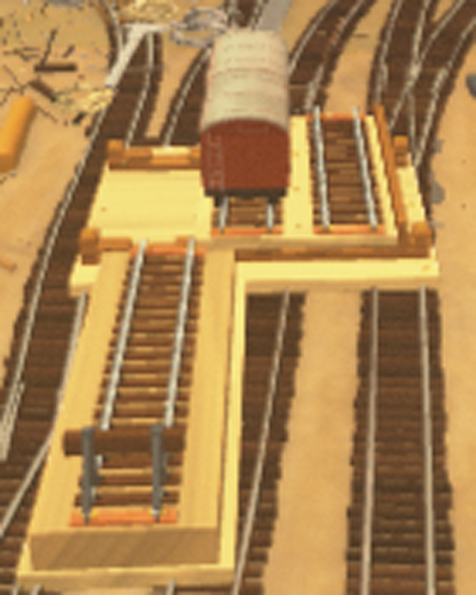

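```bash
python3 - <<'E'
from h import *
S=lambda u,v,z:onz('scene',u/4.2+150-.38,v/4.2+130-.38,z)
D=lambda u,v,z:onz('side',u/3.4+140-.35,v/3.4+150-.35,z)
P=dict(base_nl=S(250,268,12),base_nr=S(475,447,12),base_fr=S(778,282,12),lip_l=S(283,208,57),lip_r=S(490,368,57),
 stop_nl_front=S(277,255,35),stop_nr_front=S(430,375,35),
 roof_r=S(648,172,54+78))
for k,v in P.items():print('S',k,v)
Q=dict(base_nl=D(438,280,12),base_fl=D(70,288,12),sid_cornernear=D(220,583,12),sid_far=D(18,583,12),
 lip_near_top=D(428,228,57),van_l=D(204,192,54+20),van_r=D(288,192,54+20),
 railL=D(140,243,48),railR=D(193,240,48),railL2=D(87,515,48),railR2=D(158,515,48), beam_l=D(64,452,55),
 drailL=D(222,228,55),drailR=D(270,228,55),d2L=D(325,228,55),d2R=D(373,228,55))
for k,v in Q.items():print('D',k,v)
E
```

```text
S base_nl [437.9 243.3  12. ]
S base_nr [458.8  -8.1  12. ]
S base_fr [729.8  16.8  12. ]
S lip_l [463.7 234.9  57. ]
S lip_r [477.3   2.3  57. ]
S stop_nl_front [446.3 215.1  35. ]
S stop_nr_front [459.3  41.3  35. ]
S roof_r [616.6  29.8 132. ]
D base_nl [435.4 250.   12. ]
D base_fl [703.9 276.5  12. ]
D sid_cornernear [554.9 567.7  12. ]
D sid_far [657.  572.1  12. ]
D lip_near_top [444.5 253.6  57. ]
D van_l [609.5 238.5  74. ]
D van_r [548.  234.7  74. ]
D railL [651.7 271.7  48. ]
D railR [614.5 265.   48. ]
D railL2 [621.6 562.   48. ]
D railR2 [586.1 560.4  48. ]
D beam_l [642.9 521.4  55. ]
D drailL [594.1 258.4  55. ]
D drailR [559.4 256.4  55. ]
D d2L [519.5 254.1  55. ]
D d2R [484.5 252.   55. ]
```

```bash
python3 -m jog '{"jaw":[0,0,0,0,0,0,0,0,0,0],"slide":[[0,0,-0.7],[0,0,-0.7],[0,0,-0.7],[0,0,-0.5],[-0.5,-1,0],[-0.5,-1,0],[-0.5,-1,0],[-0.5,-1,0],[-0.5,-1,0],[-0.5,-1,0]],"spin":[-1,-1,-1,-0.2,0,0,0,0,0,0]}'; python3 -m jog '{"jaw":[0,0,0,0,0,0,0,0,0],"slide":[[-0.5,-1,0],[-0.5,-1,0],[-0.5,-1,0],[-0.5,-1,0],[-0.5,-1,0],[-0.5,-1,0],[-0.5,-1,0],[0,0,0],[0,0,0]],"spin":[0,0,0,0,0,0,0,0,0]}'; python3 - <<'E'
from h import *
import cv2
s=env.state();print(s['time_s'],s['ee_pos'],s['ee_rot'],s['qpos'],s['gripper_width'])
m=env.camera_model('wrist');im=env.grab_frame('wrist');cv2.imwrite('pics/w1.png',cv2.resize(im[:,:,::-1],(784,588)))
np.savez('w1.npz',**m);print(m)
E
```

```text
time_s: 1.1
ee_pos: [307.0, 366.2, 291.6]
ee_rot: [-180.0, -0.0, -174.8]
force: [0.0, -0.9, -0.4]
gripper_width: 14.3
gripper_force: 0.0
time_s: 2.0
ee_pos: [430.0, 167.6, 291.6]
ee_rot: [180.0, -0.1, -174.9]
force: [0.1, 0.6, 1.2]
gripper_width: 0.6
gripper_force: 0.0
2.0 [429.95066557 167.62086256 291.56842199] [ 1.79973809e+02 -6.42793350e-02 -1.74941075e+02] [ 1.98405159e+01  5.48509286e+00  9.52114009e+01  4.24544887e-02
  7.93589788e+01 -7.52262536e+01] 0.584717716605804
{'fx': 335.4817534966774, 'fy': 335.4817534966774, 'cx': 253.54773618920638, 'cy': 187.28546536878986, 'camera_from_world': array([[-8.86478958e-02,  9.96062341e-01,  1.16731744e-03,
        -1.28975778e+02],
       [-9.66623160e-01, -8.57449203e-02, -2.41427991e-01,
         4.75724980e+02],
       [-2.40377239e-01, -2.25304395e-02,  9.70418035e-01,
        -3.58708001e+02],
       [ 0.00000000e+00,  0.00000000e+00,  0.00000000e+00,
         1.00000000e+00]])}
```

View pics/w1.png

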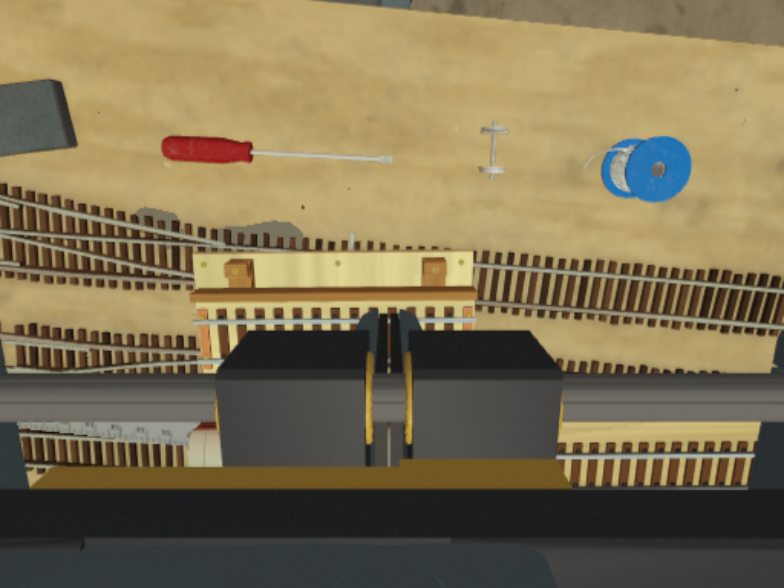

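```bash
python3 - <<'E'
import h;from h import *
m=dict(np.load('w1.npz'));T=m['camera_from_world']
def W(u,v,z):
    u=(u+.5)/1.53125-.5;v=(v+.5)/1.53125-.5
    R=T[:3,:3];d=R.T@np.array([(u-m['cx'])/m['fx'],-(v-m['cy'])/m['fy'],-1.]);c=-R.T@T[:3,3]
    return (c+d*(z-c[2])/d[2]).round(1)
for k,a in dict(base_nr=(194,254,12),base_nl=(473,251,12),lipr=(192,290,57),lipl=(477,288,57),stopr=(240,261,35),stopl=(433,258,35),stopr_r=(224,262,35),stopr_l=(252,261,35),stopl_r=(422,260,35),stopl_l=(445,259,35),r1=(200,322,55),r1l=(473,320,55),screw=(337,263,12)).items():print(k,W(*a))
# lamp triangulation
c1,d1=ray('scene',415,195);c2,d2=ray('side',190,118)
t=np.linalg.lstsq(np.c_[d1,-d2],c2-c1,rcond=None)[0];print(c1+d1*t[0],c2+d2*t[1])
E
```

```text
base_nr [459.   -3.5  12. ]
base_nl [434.4 243.6  12. ]
lipr [479.4  11.2  57. ]
lipl [457.2 242.5  57. ]
stopr [456.7  43.7  35. ]
stopl [439.7 206.4  35. ]
stopr_r [458.8  30.2  35. ]
stopr_l [455.8  53.8  35. ]
stopl_r [442.2 197.3  35. ]
stopl_l [439.6 216.6  35. ]
r1 [507.  17.  55.]
r1l [485.2 243.2  55. ]
screw [455.9 123.8  12. ]
[ 696.19042565 -239.80139332  172.99049941] [ 710.85955391 -241.27737098  192.61548781]
```

```bash
python3 -m jog '{"jaw":[0,0,0,0,0,0,0,0,0,0],"slide":[[0.1,-0.75,0.4],[0,-0.7,1],[0,0,1],[0,0,1],[0,0,1],[0,0,1],[0,0,1],[0,0,1],[0,0,1],[0,0,0]],"spin":[-0.06,0,0,0,0,0,0,0,0,0]}' 10; python3 - <<'E'
from h import *
import cv2
s=env.state();print(s['ee_pos'],s['ee_rot'],s['force'])
m=env.camera_model('wrist');im=env.grab_frame('wrist');cv2.imwrite('pics/w2.png',cv2.resize(im[:,:,::-1],(784,588)))
np.savez('w2.npz',**m)
E
```

```text
time_s: 3.05
ee_pos: [427.8, 124.7, 37.2]
ee_rot: [-179.9, -0.5, -174.3]
force: [-0.4, 0.5, 0.6]
gripper_width: 0.6
gripper_force: 0.0
[427.79586884 124.71109237  37.15306211] [-179.94547249   -0.46663962 -174.2567182 ] [-0.35844889  0.53753328  0.58323432]
```

View pics/w2.png

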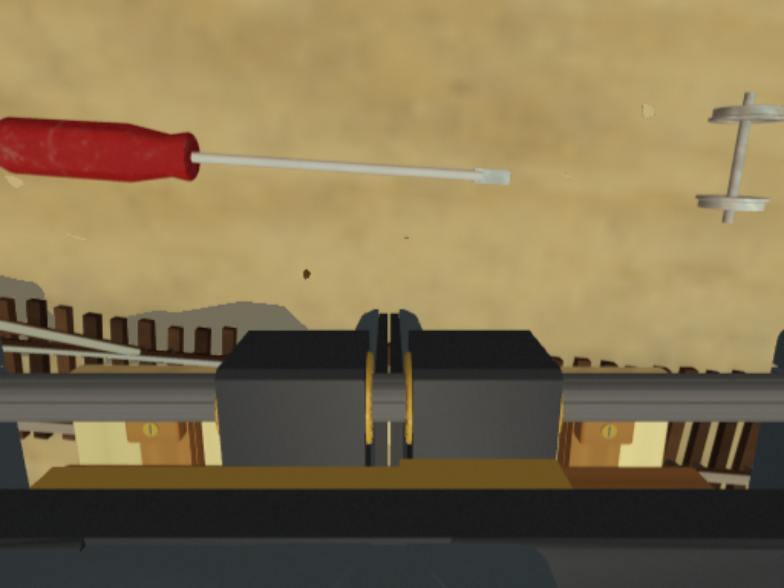

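```bash
python3 -m jog '{"jaw":[0,0,0,0,0,0,0,0,0,0],"slide":[[-0.2,0,-0.1],[-0.15,0,0],[-0.15,0,0],[-0.15,0,0],[-0.15,0,0],[-0.15,0,0],[-0.15,0,0],[-0.15,0,0],[-0.15,0,0],[-0.15,0,0]],"spin":[0,0,0,0,0,0,0,0,0,0]}'
python3 -m jog '{"jaw":[0,0,0,0],"slide":[[-0.15,0,0],[-0.15,0,0],[-0.15,0,0],[-0.1,0,0]],"spin":[0,0,0,0]}'
```

```text
time_s: 4.1
ee_pos: [477.7, 128.9, 42.8]
ee_rot: [180.0, -0.0, -174.4]
force: [-3.3, 0.9, 0.4]
gripper_width: 0.6
gripper_force: 1.7
time_s: 4.5
ee_pos: [494.5, 130.6, 42.8]
ee_rot: [180.0, 0.0, -174.4]
force: [-2.8, 0.1, -0.5]
gripper_width: -0.2
gripper_force: 1.5
```

```bash
python3 -m jog '{"jaw":[0,0,0],"slide":[[-0.1,0,0],[-0.1,0,0],[-0.1,0,0]],"spin":[0,0,0]}'
python3 -m jog '{"jaw":[0,0],"slide":[[-0.07,0,0],[-0.07,0,0]],"spin":[0,0]}'
python3 -m jog '{"jaw":[0,0],"slide":[[-0.07,0,0],[-0.07,0,0]],"spin":[0,0]}'
```

```text
time_s: 4.8
ee_pos: [503.0, 131.4, 42.8]
ee_rot: [180.0, -0.0, -174.4]
force: [-2.3, 0.6, -1.8]
gripper_width: 0.5
gripper_force: 1.3
time_s: 5.0
ee_pos: [507.4, 131.9, 43.0]
ee_rot: [180.0, 0.0, -174.4]
force: [-1.0, -0.1, -0.2]
gripper_width: 0.5
gripper_force: 0.0
time_s: 5.2
ee_pos: [509.9, 132.1, 43.0]
ee_rot: [-180.0, -0.2, -174.4]
force: [-9.6, -0.4, 6.5]
gripper_width: 0.3
gripper_force: 4.6
```

```bash
python3 -m jog '{"jaw":[0,0],"slide":[[-0.03,0,0],[0,0,0]],"spin":[0,0]}'
python3 -m jog '{"jaw":[0,0,0,0,0,0,0,0],"slide":[[0.3,0,0],[0.5,0,-0.3],[0,0,-1],[0,0,-1],[0,0,-1],[0,0,-1],[0,0,-1],[0,0,0]],"spin":[0,0,0,0,0,0,0,0]}'
python3 - <<'E'
from h import *
import cv2
s=env.state();print(s['ee_pos'],s['ee_rot'],s['force'])
m=env.camera_model('wrist');im=env.grab_frame('wrist')[:,:,::-1];np.savez('w3.npz',**m)
a=env.grab_frame('side')[:,:,::-1][170:290,140:280]
o=np.zeros((588,784,3),np.uint8);o[:290]=cv2.resize(im[:250],(784,290)) if 0 else 0
cv2.imwrite('pics/w3.png',cv2.resize(im,(784,588),interpolation=2));cv2.imwrite('pics/s3.png',cv2.resize(a,None,fx=5,fy=5,interpolation=2))
E
```

```text
time_s: 5.4
ee_pos: [509.9, 132.1, 43.1]
ee_rot: [-180.0, -0.3, -174.4]
force: [-8.7, -0.7, 4.7]
gripper_width: 0.4
gripper_force: 4.0
time_s: 6.2
ee_pos: [492.0, 130.8, 207.0]
ee_rot: [179.9, 0.8, -174.4]
force: [0.9, 0.5, 0.2]
gripper_width: 0.6
gripper_force: 0.0
[492.04560981 130.77546919 206.95918743] [ 179.90383519    0.76246784 -174.36398698] [0.91734257 0.47139185 0.15900722]
```

View pics/w3.png

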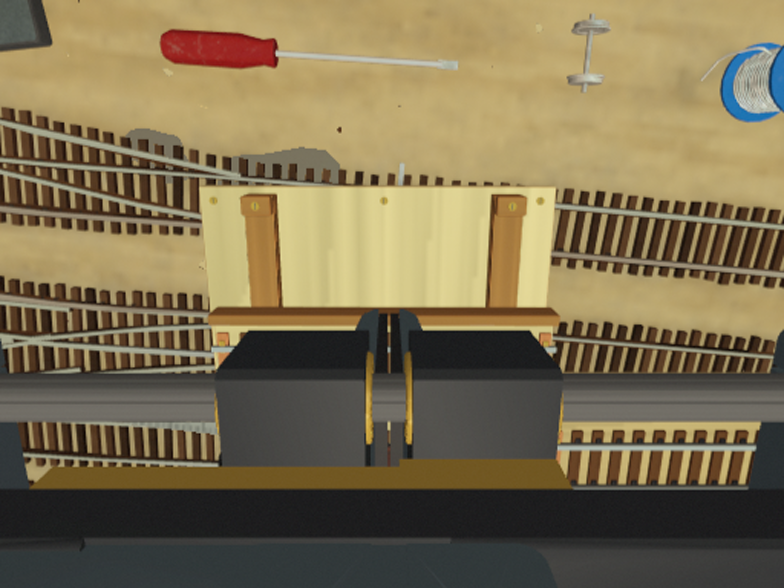

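View pics/s3.png

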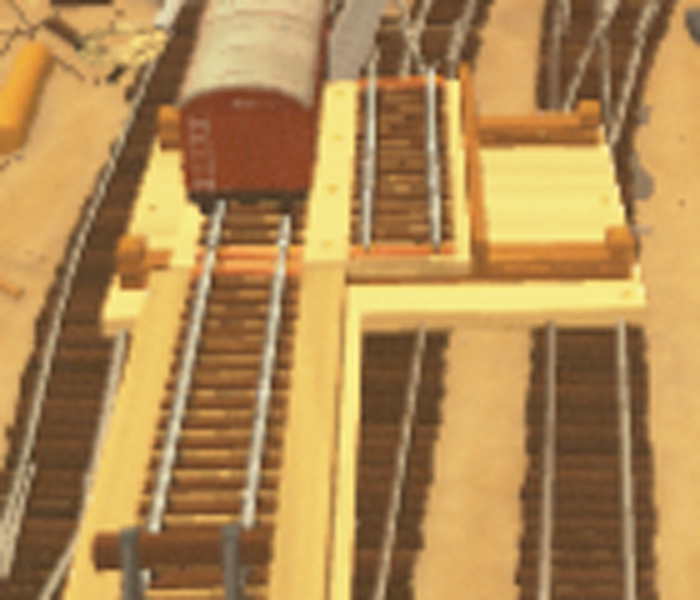

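```bash
python3 - <<'E'
from h import *
m=dict(np.load('w3.npz'));T=m['camera_from_world']
def W(u,v,z):
    u=(u+.5)/1.53125-.5;v=(v+.5)/1.53125-.5
    R=T[:3,:3];d=R.T@np.array([(u-m['cx'])/m['fx'],-(v-m['cy'])/m['fy'],-1.]);c=-R.T@T[:3,3]
    return (c+d*(z-c[2])/d[2]).round(1)
for z in(51,57):
    a=W(209,310,z);b=W(559,309,z);print(z,a,b,np.linalg.norm(a-b))
a,b=W(202,189,12),W(555,187,12);print(a,b)
print(W(257,205,35),W(512,205,35))
D=lambda u,v,z:onz('side',u/5+140-.4,v/5+170-.4,z)
S=lambda u,v,z:onz('scene',u/4.2+150-.38,v/4.2+130-.38,z)
print('rails',D(207,268,48),D(280,268,48),D(155,525,48),D(247,525,48))
print('van L end bottom',D(190,195,65),D(312,195,65))
# van right end wall seen initially (deck 59mm back)
print('van right end bottom near/far',S(583,262,71),S(650,240,71),S(648,172,125))
E
```

```text
51 [535.1  15.4  51. ] [511.6 246.9  51. ] 232.68970755063492
57 [533.   17.3  57. ] [509.9 244.7  57. ] 228.57027365779652
[460.1  -3.3  12. ] [434.4 242.5  12. ]
[464.6  40.9  35. ] [448.  208.8  35. ]
rails [649.2 282.3  48. ] [614.1 280.3  48. ] [628.9 487.2  48. ] [594.2 485.6  48. ]
van L end bottom [665.5 237.5  65. ] [604.6 233.8  65. ]
van right end bottom near/far [579.3  44.5  71. ] [630.9  40.   71. ] [624.6  38.8 125. ]
```

```bash
python3 -m jog '{"jaw":[0,0,0,0,0,0,0,0],"slide":[[-0.84,-0.77,0],[-0.84,-0.77,0],[-0.84,-0.77,0],[-0.84,-0.77,0],[-0.84,-0.77,0],[-0.84,-0.77,0],[0,0,0],[0,0,0]],"spin":[0,0,0,0,0,0,0,0]}'; python3 - <<'E'
from h import *
import cv2
s=env.state();print(s['ee_pos'],s['ee_rot'],s['force'])
env_m=env.camera_model('wrist');np.savez('w4.npz',**env_m);im=env.grab_frame('wrist')[:,:,::-1]
a=env.grab_frame('scene')[:,:,::-1][110:240,170:345]
b=np.vstack([cv2.resize(im[60:250],(700,260)),cv2.resize(a,(440,327),interpolation=2) if 0 else cv2.copyMakeBorder(cv2.resize(a,(440,327),interpolation=2),0,0,0,260,0)])
cv2.imwrite('pics/w4.png',b)
E
```

```text
time_s: 7.1
ee_pos: [651.9, 6.5, 199.7]
ee_rot: [180.0, -0.2, -174.4]
force: [-0.5, 0.4, -0.3]
gripper_width: 0.5
gripper_force: 0.0
[651.90104513   6.51988888 199.73857683] [ 1.79958643e+02 -1.78270845e-01 -1.74425680e+02] [-0.51324853  0.36403384 -0.25547847]
```

View pics/w4.png

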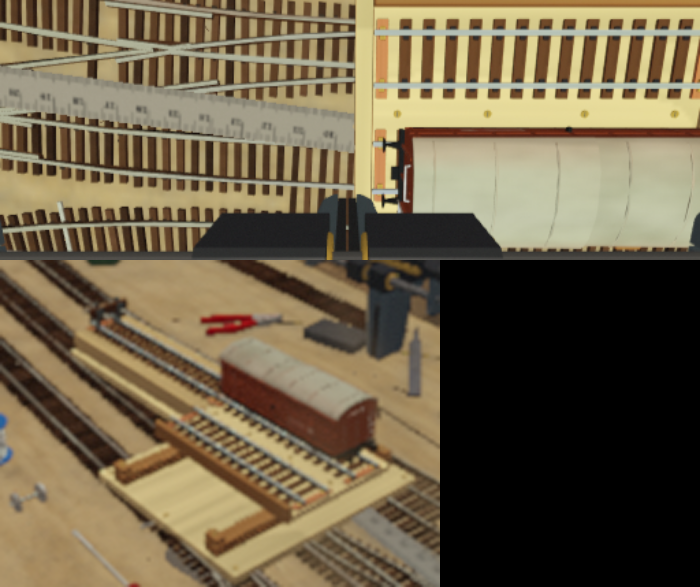

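```bash
python3 - <<'E'
from h import *
m=dict(np.load('w4.npz'));T=m['camera_from_world']
def W(u,v,z):
    u=u/1.3672;v=v/1.3684+60
    R=T[:3,:3];d=R.T@np.array([(u-m['cx'])/m['fx'],-(v-m['cy'])/m['fy'],-1.]);c=-R.T@T[:3,3]
    return (c+d*(z-c[2])/d[2]).round(1)
print('bufs',W(384,145,73),W(386,201,73),'rails',W(374,34,49),W(374,93,49),W(374,191,49),'roofcorner',W(412,135,120))
print('deck end far lip', W(373,10,41))
E
```

```text
bufs [635.6  29.7  73. ] [673.8  35.6  73. ] rails [565.2  16.5  49. ] [604.1  20.9  49. ] [674.3  28.8  49. ] roofcorner [620.5  39.7 120. ]
deck end far lip [549.2  14.5  41. ]
```

```bash
python3 -m jog '{"jaw":[0,0,0,0,0,0],"slide":[[-0.18,-0.1,0.5],[0,0,0.9],[0,0,0.9],[0,0,0.9],[0,0,0.52],[0,0,0]],"spin":[0,0,0,0,0,0]}'
python3 -m jog '{"jaw":[0,0,0,0,0],"slide":[[0,0.25,0],[0,0.15,0],[0,0.1,0],[0,0.1,0],[0,0.1,0]],"spin":[0,0,0,0,0]}'
```

```text
time_s: 7.8
ee_pos: [655.4, 5.0, 86.7]
ee_rot: [180.0, -0.4, -174.3]
force: [-0.2, 0.0, -0.0]
gripper_width: 0.3
gripper_force: 0.0
time_s: 8.3
ee_pos: [656.1, 25.7, 90.9]
ee_rot: [-180.0, 0.1, -174.4]
force: [0.3, -0.4, -0.8]
gripper_width: 0.5
gripper_force: 0.0
```

```bash
python3 -m jog '{"jaw":[0,0,0,0,0,0,0,0,0,0],"slide":[[0,0.05,0],[0,0.1,0],[0,0.15,0],[0,0.2,0],[0,0.2,0],[0,0.2,0],[0,0.2,0],[0,0.2,0],[0,0.2,0],[0,0.2,0]],"spin":[0,0,0,0,0,0,0,0,0,0]}'
python3 -m jog '{"jaw":[0,0,0,0,0,0,0,0,0,0],"slide":[[0,0.2,0],[0,0.2,0],[0,0.2,0],[0,0.2,0],[0,0.2,0],[0,0.2,0],[0,0.2,0],[0,0.2,0],[0,0.2,0],[0,0.2,0]],"spin":[0,0,0,0,0,0,0,0,0,0]}'
```

```text
time_s: 9.3
ee_pos: [650.8, 76.6, 90.4]
ee_rot: [180.0, 0.0, -174.4]
force: [-0.5, -1.5, 0.1]
gripper_width: 0.6
gripper_force: 0.6
time_s: 10.3
ee_pos: [645.0, 136.3, 90.4]
ee_rot: [180.0, 0.0, -174.4]
force: [0.5, -0.7, 0.5]
gripper_width: 0.8
gripper_force: 0.6
```

```bash
python3 -m jog '{"jaw":[0,0,0,0,0,0,0,0,0,0],"slide":[[0,0.2,0],[0,0.2,0],[0,0.2,0],[0,0.2,0],[0,0.2,0],[0,0.2,0],[0,0.2,0],[0,0.2,0],[0,0.2,0],[0,0.2,0]],"spin":[0,0,0,0,0,0,0,0,0,0]}'
python3 -m jog '{"jaw":[0,0,0,0,0,0,0,0,0,0],"slide":[[0,0.2,0],[0,0.2,0],[0,0.2,0],[0,0.2,0],[0,0.2,0],[0,0.2,0],[0,0.2,0],[0,0.2,0],[0,0.15,0],[0,0.15,0]],"spin":[0,0,0,0,0,0,0,0,0,0]}'
python3 -m jog '{"jaw":[0,0,0,0,0,0],"slide":[[0,0.15,0],[0,0.15,0],[0,0.15,0],[0,0.12,0],[0,0.1,0],[0,0.05,0]],"spin":[0,0,0,0,0,0]}'
```

```text
time_s: 11.3
ee_pos: [639.0, 196.0, 90.3]
ee_rot: [180.0, -0.0, -174.4]
force: [-0.0, -1.7, 0.3]
gripper_width: 0.4
gripper_force: 0.6
time_s: 12.3
ee_pos: [633.4, 252.6, 90.3]
ee_rot: [180.0, -0.0, -174.4]
force: [0.2, -0.2, 0.5]
gripper_width: 0.2
gripper_force: 0.4
time_s: 12.9
ee_pos: [631.4, 274.0, 90.4]
ee_rot: [180.0, 0.0, -174.4]
force: [-0.1, -1.6, -0.7]
gripper_width: 0.2
gripper_force: 0.4
```

```bash
python3 -m jog '{"jaw":[0,0,0,0,0,0,0,0,0,0],"slide":[[0,-0.1,0],[0,-0.3,0],[0,-0.6,0],[0,-0.3,-0.5],[0,0,-1],[0,0,-1],[0,0,-1],[0,0,-0.8],[0,0,0],[0,0,0]],"spin":[0,0,0,0,0,0,0,0,0,0]}'; python3 - <<'E'
from h import *
import cv2
s=env.state();print(s['ee_pos'],s['force'])
m=env.camera_model('wrist');np.savez('w5.npz',**m);im=env.grab_frame('wrist')[:,:,::-1]
a=env.grab_frame('side')[:,:,::-1][170:330,140:280]
b=np.vstack([cv2.resize(im[60:250],(700,260)),cv2.copyMakeBorder(cv2.resize(a,(297,340),interpolation=2),0,0,0,403,0)])
cv2.imwrite('pics/w5.png',b)
E
```

```text
time_s: 13.9
ee_pos: [635.4, 234.1, 220.2]
ee_rot: [180.0, 0.1, -174.4]
force: [-0.5, -0.3, 0.5]
gripper_width: 0.4
gripper_force: 0.0
[635.36721247 234.08016135 220.23940291] [-0.52956452 -0.28903488  0.52962388]
```

View pics/w5.png

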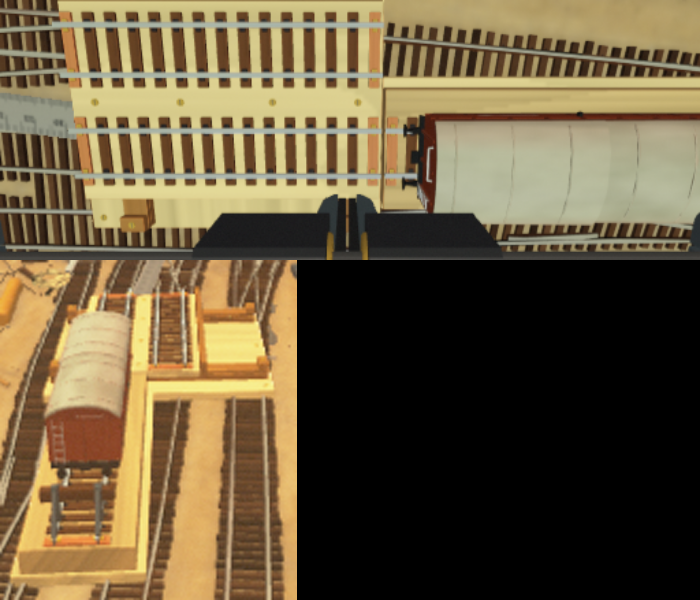

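```bash
python3 - <<'E'
from h import *
m=dict(np.load('w5.npz'));T=m['camera_from_world']
def W(u,v,z):
    u=u/1.3672;v=v/1.3684+60
    R=T[:3,:3];d=R.T@np.array([(u-m['cx'])/m['fx'],-(v-m['cy'])/m['fy'],-1.]);c=-R.T@T[:3,3]
    return (c+d*(z-c[2])/d[2])
a=np.radians(5.7);r=lambda p:((p-[607,139.4,0])@np.array([[np.cos(a),-np.sin(a),0],[np.sin(a),np.cos(a),0],[0,0,1]])).round(1)
for p in[(404,131,73),(404,184,73),(381,131,49),(381,20,49),(385,100,40),(61,40,49),(380,40,49)]:print(p,r(W(*p)))
E
```

```text
(404, 131, 73) [ 18.2 131.5  73. ]
(404, 184, 73) [ 56.6 132.6  73. ]
(381, 131, 49) [ 21.8 117.2  49. ]
(381, 20, 49) [-57.5 115.9  49. ]
(385, 100, 40) [ -0.5 120.6  40. ]
(61, 40, 49) [ -44.2 -113.3   49. ]
(380, 40, 49) [-43.9 115.4  49. ]
```

```bash
python3 -c "
from workcell import env
print(env.job_done())"
```

```text
the job is handed in; nothing more can be done
None
```

I pushed the deck until it dropped into its notches in line with the siding, then pushed the van fully onto the siding (y about 243 mm, by camera, 14 mm clear of the deck end) and handed the job in at about 14 s; it returned no verdict.

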